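# Lock the push-and-turn cap of the tablet bottle

### The arm

A 6-joint arm with a two-finger parallel gripper is mounted at the origin on a cart in front of the work surface, level with it; the furniture and walls round the work are solid. World frame = base frame: x ahead of the robot, y to its left, z up, the work surface at z = 0. Lengths are in m, angles in rad, forces in N, time in s.
With the tool pointing down it reaches from about 0.225 to 0.875 m from the base axis. Payload 3.4 kg.
Tool frame: the origin (TCP) lies on the centre line of the jaws, within the pads' length; the fingertips stand 11 mm ahead of it and the grasp point (between the pads) lies 8 mm behind it; z points along the fingers, y is the line along which they close (so a half turn about z gives the same grasp; the last joint's range is limited). The gripper opens to 85 mm and grips with 20 to 120 N. Pads are 22 mm wide; open, the fingers measure 114 mm over their backs; the gripper's body (76 mm by 85 mm) begins 54 mm behind the grasp point. The pads swing forward as they close: fully open they stand 13 mm farther back than shut.
Start: joints at [1.196, 0.276, 1.505, -0, 1.361, -0.121], TCP at [0.144, 0.557, 0.242] pointing down, gripper open.
Joint ranges: [-2.89, 2.89], [-0.75, 2.08], [0.22, 2.7], [-1.18, 4.32], [0.11, 2.71], [-2.7, 2.7]. Speed limits (rad/s): [2.57, 2.57, 3.14, 3.14, 3.14, 3.14].

### API

Orientations are given as a unit quaternion [w, x, y, z].
In Python, from rig import manip, eyes, job gives the robot as it stands.
- The arm moves only by the tool drive_tool, never from a script. Its argument "rows" is a list of rows, each a list of 3 entries, a list of its own where there are three numbers: the turn, a rotation vector about the world's x, y, z in rad, then the shift along the world's x, y, z in cm, then the finger opening in cm, from 0 to 8.54. A call has 1 to 8 rows; each row shifts and turns the commanded pose from where the row before left it; what a row does not reach is not made up. A row lasts 1/8 s, in which the tool goes at most 62.5 mm and 10.7 degrees, less where a joint would pass 70% of its speed; a pose out of reach is approached as far as the arm can. A call is refused whole if a number of a shift passes 6.25 or a number of a turn 0.188, either way. A call with a gripper value outside its range is refused whole. The fingers move at their own pace and stop on an object; "force" is the grip in N (left out, the last holds). Time passes only in rows, so rows that do not move let the fingers close. It gives the time, the measured TCP pose, the force, the opening and the grip force at its end, in the units of the state.
- manip.get_state(): the state, without advancing time (a new reading comes with each control period).
- eyes.get_image(name): name is "scene" or "top" or "wrist"; returns the picture (420x560x3 uint8, red, green, blue); there is no depth.
- eyes.get_calibration(name): a dict with "camera_matrix" (3x3 intrinsics, pixels), "view" (4x4, takes a point from world to camera coordinates). Camera axes: x right, y up, looking along -z (the intrinsics and any distortion apply to the point x, -y, -z); pixel columns grow to the right and rows downward; lengths in m; the calibration is good to about 2 mm. A picture is of the moment at which its call begins: read the wrist's pose just before it. get_calibration takes no time and is no camera call; for the wrist camera it gives the pose at the moment of the call.
- job.sign_off(): hands the job in; it is judged then, once.
The state is a dict: "clock": time; "qpos": joint angles; "qd": joint speeds; "effort": joint torques, N m; "position": TCP position; "ee_rot": TCP orientation; "contact_force": force on the tool from outside, world axes, zero at the start; "moment": the same for the moment, N m; "width": finger opening in m; "gripper_force": force on a finger pad.
Only numpy, scipy, OpenCV 4.12 (cv2) and the standard library are available. Lean on these libraries where they do the work, as an engineer would, in place of code of your own. Each camera call takes 0.05 s, during which the arm holds its last target. There are 200 camera calls.

### The job

Somebody left the child-proof cap of the tablet bottle on the desk unlocked. Press the cap straight down by its bar and, keeping it pressed, turn it clockwise (seen from above) until the bar lines up with the two upright metal posts of the bottle's stand, then let it go so that it stays locked down. Leave the plain jar alone.

Things in the scene. Friction and masses are not known exactly. Their poses are not given: they have to be found in the camera images.
- cap_bar (a point): Centre (half-way up) of the white bar, 46 mm long, 14 wide, 16 tall, across the flat top of a round ribbed white cap 54 mm in diameter (20 mm of flat top each side of the bar). The flat top is 8 mm below this point. x runs along the bar, y across it (pinch along y), z up. At the start 126 mm above the desk; locked, 121 mm, with x along the bottle's x axis (either way round).
- cap: The loose cap; origin 33 mm below the bar centre, axes as the bar's. A spring below resists pressing: 3 N, 8 N at 9 mm, 11 N at the firm bottom 13 mm down. Unpressed it turns only about 10 degrees; pressed 9 to 13 mm (aim for 11) it turns clockwise past a tooth, to a stop 11 degrees beyond locked. Let go there it springs up to stay 5 mm lower than at first; turned too little it does not lock.
- tablet_bottle: Amber bottle, 66 mm in diameter, in a steel stand (foot 100 mm in diameter) that does not move. Origin on the desk on the bottle's axis, z up. Its x axis (either way round) is the locked direction of the cap's bar, marked by two upright metal posts, 9 mm wide, 75 mm high, 44 mm to either side of the axis. At the start the cap's bar is 61 (55 to 67) degrees anticlockwise of it from above.
- jar_mid (a point): Bystander: centre (half-way up) of a loose amber jar, 62 mm in diameter, 85 mm tall, with a plain round cap without a bar, upright on the desk without a stand; not to be disturbed.
Not all that is in view belongs to the job. There is more than one size of the cap; the job needs the smallest.

How it is judged:
At the end, for the whole second after the job is handed in: The cap is locked on the tablet bottle: its bar lies within 17 degrees of the bottle's x axis, its bar centre is 119 to 123.5 mm above the desk (about 5 mm lower than at the start) and within 5 mm of the bottle's axis, the cap level within 7 degrees (angle between the x axis of cap_bar and the x axis of tablet_bottle, either way round below 0.3 rad and z of cap_bar in the frame of tablet_bottle between 0.119 and 0.1235 m and horizontal distance between cap_bar and tablet_bottle below 0.005 m and angle between cap_bar's own z axis and vertical below 0.12 rad); the robot touches nothing.
It fails at once if the plain jar is shoved more than 30 mm or tipped over (distance of jar_mid from where it was at the start of the episode above 0.03 m or angle between jar_mid's own z axis and vertical above 0.35 rad).
It also fails if it takes over 35 s, if anything falls off the work surface, if the arm or the gripper's body presses on something with over 40 N, if the wrist force passes 120 N, or if a joint passes its speed limit or range.

## Working session

There is one attempt and no reset: what is moved stays moved. The work goes in short steps, Python scripts to look and compute and a tool call to move; the robot and the scene stay as the last step left them, time stands still between calls to the robot, and variables do not carry over. Pictures are saved under pics/ and viewed, at most 10 in all, crops included, and the job is handed in when it is done.

Besides the shell and the picture viewer there is one more tool, called after ">>>" in YAML: its name, and indented under it one key for each argument. drive_tool: Moves the arm, as the interface text tells. Its arguments: {"type":"object","properties":{"rows":{"type":"array"},"force":{"type":"number"}},"required":["rows"]}

```bash
mkdir -p pics; python3 - <<'E'
from rig import manip, eyes, job
import cv2
for n in ("scene","top"):
    cv2.imwrite(f"pics/{n}0.png", eyes.get_image(n)[:,:,::-1])
    c=eyes.get_calibration(n); print(n,c)
s=manip.get_state(); print(s)
E
```

```text
scene {'camera_matrix': array([[421.52106904,   0.        , 272.1816076 ],
       [  0.        , 421.52106904, 215.4554635 ],
       [  0.        ,   0.        ,   1.        ]]), 'view': array([[ 0.71813215, -0.69571832, -0.01619358, -0.29162898],
       [ 0.43442171,  0.42999572,  0.79144264, -0.2854321 ],
       [-0.54365798, -0.57539525,  0.61102889, -0.63814854],
       [ 0.        ,  0.        ,  0.        ,  1.        ]])}
top {'camera_matrix': array([[384.52856966,   0.        , 277.15335209],
       [  0.        , 384.52856966, 207.51311027],
       [  0.        ,   0.        ,   1.        ]]), 'view': array([[ 2.49882195e-02, -9.99687548e-01,  6.28093959e-04,
         7.99437732e-03],
       [ 9.86999612e-01,  2.47708454e-02,  1.58802304e-01,
        -4.58138378e-01],
       [-1.58768244e-01, -3.34825833e-03,  9.87310201e-01,
        -8.70513996e-01],
       [ 0.00000000e+00,  0.00000000e+00,  0.00000000e+00,
         1.00000000e+00]])}
{'clock': 0.1, 'qpos': array([ 1.19598010e+00,  2.76520986e-01,  1.50603676e+00,  1.79648634e-05,
        1.36071185e+00, -1.21000548e-01]), 'qd': array([-1.89131572e-03, -6.03208685e-04, -4.20281291e-03, -2.37561381e-03,
        7.57944240e-05, -1.03832041e-03]), 'effort': array([ 1.59248215e-03, -4.17702627e+01, -2.46406066e+01, -1.56341403e-04,
        5.94732701e-03,  3.28105637e-05]), 'position': array([0.1442075 , 0.55613561, 0.2415203 ]), 'ee_rot': array([-2.14255397e-04,  1.26569279e-01,  9.91957416e-01, -8.10678703e-04]), 'contact_force': array([ 0.25036108, -0.15757638,  0.08369669]), 'moment': array([ 0.00220488, -0.0272558 , -0.0048715 ]), 'gripper_force': 0.0, 'width': 0.08537250843691227}
```

View pics/scene0.png

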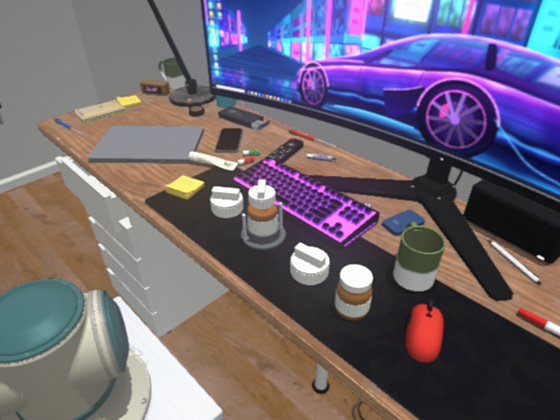

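View pics/top0.png

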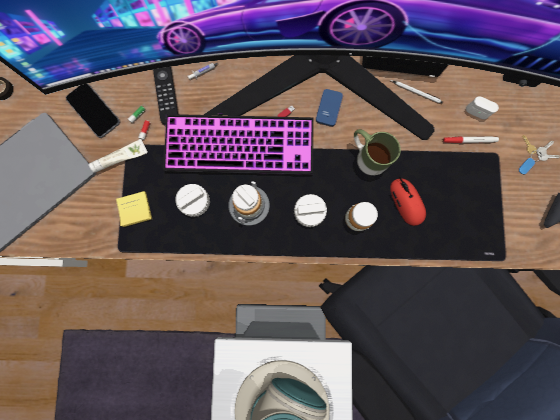

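The scene shows three white caps with bars: top (192,200) and (311,210) are lying loose on the desk. The one at top (247,198) / scene (262,195) sits on an amber bottle in a steel stand with two posts, so it fits the description. The plain jar is at top (362,216). I'll confirm in an enlarged crop.

```bash
python3 - <<'E'
import cv2
t=cv2.imread("pics/top0.png")[170:240,160:290]; s=cv2.imread("pics/scene0.png")[165:255,195:340]
a=cv2.resize(t,(780,420//1),interpolation=cv2.INTER_CUBIC)
cv2.imwrite("pics/crop_t.png",a)
cv2.imwrite("pics/crop_s.png",cv2.resize(s,None,fx=5,fy=5,interpolation=cv2.INTER_CUBIC))
E
```

```text
(no output)
```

View pics/crop_t.png

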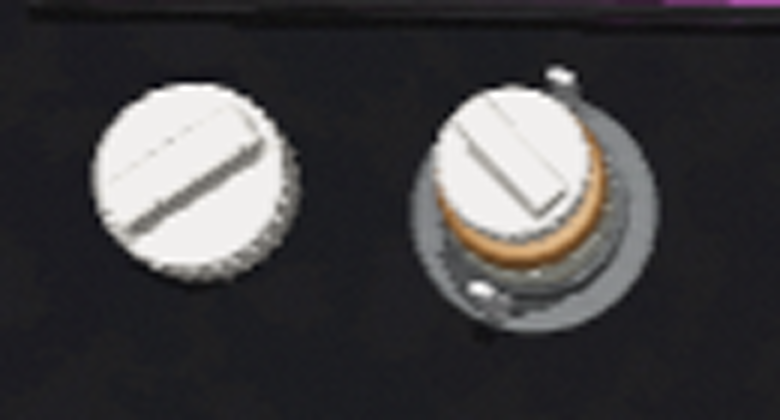

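View pics/crop_s.png

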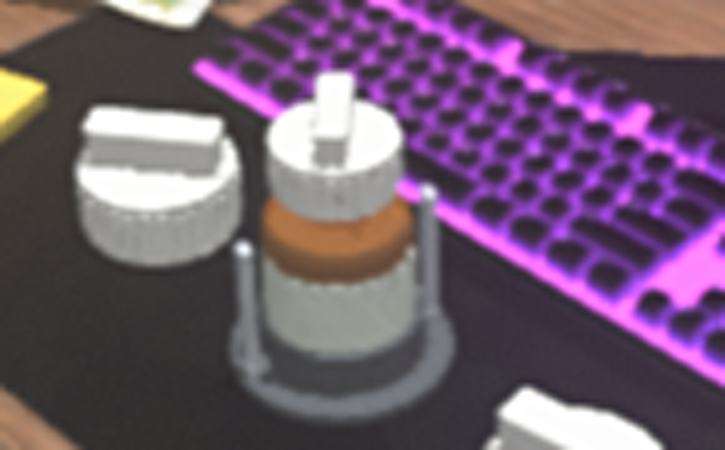

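The crop confirms it: the smallest cap sits on the amber bottle in the stand. The post tops are at crop (561,76) and (481,288), and the bar runs from about (472,111) to (554,202).

```bash
cat > h.py <<'E'
import numpy as np
from rig import manip, eyes, job
def ray(name,uv,z,c=None):
    c=c or eyes.get_calibration(name); K=c["camera_matrix"]; V=c["view"]
    d=np.linalg.inv(K)@np.array([uv[0],uv[1],1.]); d=V[:3,:3].T@np.array([d[0],-d[1],-d[2]])
    o=-V[:3,:3].T@V[:3,3]; return o+d*(z-o[2])/d[2]
E
python3 - <<'E'
from h import *
f=lambda x,y:(160+x/6-.4,170+y/6-.4)
p=[ray("top",f(561,76),.075),ray("top",f(481,288),.075)]
print(p,(p[0]+p[1])/2, np.linalg.norm(p[0]-p[1]))
d=p[0]-p[1];print("post deg",np.degrees(np.arctan2(d[1],d[0])))
b=[ray("top",f(472,111),.134),ray("top",f(554,202),.134)]
d=b[0]-b[1];print((b[0]+b[1])/2,np.linalg.norm(d),np.degrees(np.arctan2(d[1],d[0])))
print("cap",ray("top",f(512,162),.118))
g=lambda x,y:(195+x/5-.4,165+y/5-.4)
p=[ray("scene",g(429,190),.075),ray("scene",g(243,247),.075)];print(p,(p[0]+p[1])/2);d=p[0]-p[1];print(np.degrees(np.arctan2(d[1],d[0])))
print("capS",ray("scene",g(335,145),.118), "jar",ray("top",(363,214),.085), "caps",ray("top",(192,200),.03),ray("top",(311,210),.03))
E
```

```text
[array([0.50857615, 0.07566145, 0.075     ]), array([0.42654908, 0.10278847, 0.075     ])] [0.46756262 0.08922496 0.075     ] 0.08639626822067045
post deg -18.299474517359776
[0.46579223 0.08751576 0.134     ] 0.043847338993249815 43.373127481216805
cap [0.4667699  0.08917406 0.118     ]
[array([0.50771862, 0.07756764, 0.075     ]), array([0.42423962, 0.10424221, 0.075     ])] [0.46597912 0.09090492 0.075     ]
-17.720567286125483
capS [0.46104496 0.08521282 0.118     ] jar [ 0.4401867  -0.17208855  0.085     ] caps [0.47189733 0.22284644 0.03      ] [ 0.45489485 -0.06099451  0.03      ]
```

>>> drive_tool:
  rows:
    - [[0, 0, 0.084], [2.69, -3.89, 0], 5]
    - [[0, 0, 0.084], [2.69, -3.89, 0], 5]
    - [[0, 0, 0.084], [2.69, -3.89, 0], 5]
    - [[0, 0, 0.084], [2.69, -3.89, 0], 5]
    - [[0, 0, 0.084], [2.69, -3.89, 0], 5]
    - [[0, 0, 0.084], [2.69, -3.89, 0], 5]
    - [[0, 0, 0.084], [2.69, -3.89, 0], 5]
    - [[0, 0, 0.084], [2.69, -3.89, 0], 5]
  force: 60

```text
clock: 1.1
position: [0.3601, 0.244, 0.2421]
ee_rot: [-0.0, -0.209, 0.978, 0.0]
contact_force: [0.9, 0.2, 0.2]
width: 0.0501
gripper_force: 0.0
```

>>> drive_tool:
  rows:
    - [[0, 0, 0.084], [2.69, -3.89, 0], 5]
    - [[0, 0, 0.084], [2.69, -3.89, 0], 5]
    - [[0, 0, 0.084], [2.69, -3.89, 0], 5]
    - [[0, 0, 0.084], [2.69, -3.89, 0], 5]
    - [[0, 0, 0], [0, 0, 0], 5]
    - [[0, 0, 0], [0, 0, 0], 5]

```text
clock: 1.85
position: [0.4665, 0.09, 0.2419]
ee_rot: [-0.001, -0.368, 0.93, 0.001]
contact_force: [0.1, 1.0, -0.6]
width: 0.0503
gripper_force: 0.0
```

```bash
python3 - <<'E'
from h import *; import cv2
s=manip.get_state(); c=eyes.get_calibration("wrist"); im=eyes.get_image("wrist"); np.save("w1.npy",np.array([c["camera_matrix"],c["view"][:3,:3]]));np.savez("w1.npz",camera_matrix=c["camera_matrix"],view=c["view"])
cv2.imwrite("pics/w1.png",im[:,:,::-1]); print(s["position"],s["ee_rot"],s["width"],s["clock"],s["qpos"],s["contact_force"])
E
```

```text
[0.4664754  0.09004072 0.24187311] [-6.92676159e-04 -3.67685084e-01  9.29949864e-01  6.70161003e-04] 0.05033008046801786 1.85 [ 4.34629817e-02  1.25703106e-01  1.70389913e+00  8.41398185e-04
  1.31373792e+00 -2.28058534e+00] [ 0.05439169  1.02242299 -0.5802801 ]
```

View pics/w1.png

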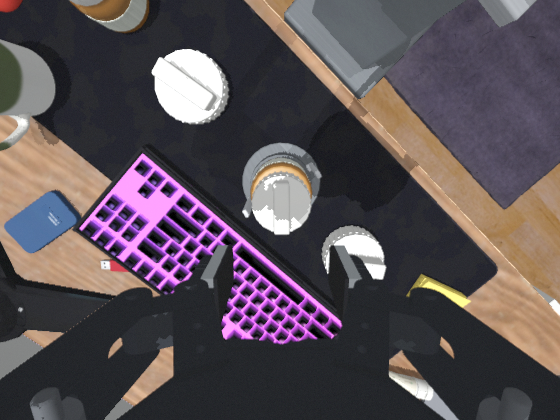

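The wrist view shows the target cap at about (280,205), with its bar upright in the picture from (281,181) to (281,233), which is nearly square to the jaws. I'll refine this once.

```bash
python3 - <<'E'
from h import *; import cv2
c=dict(np.load("w1.npz")); im=cv2.imread("pics/w1.png")
x0,y0=235,150; r=im[y0:255,x0:330]
hsv=cv2.cvtColor(r,cv2.COLOR_BGR2HSV); m=((hsv[...,1]<40)&(hsv[...,2]>190)).astype(np.uint8)
k=max(cv2.findContours(m,0,1)[0],key=cv2.contourArea); e=cv2.fitEllipse(cv2.convexHull(k)); print(e)
print("cap",ray("w",(e[0][0]+x0,e[0][1]+y0),.118,c))
b=[ray("w",(281,181),.134,c),ray("w",(281.5,233),.134,c)]; d=b[1]-b[0]; print(sum(b)/2,np.linalg.norm(d),np.degrees(np.arctan2(d[1],d[0])))
R=cv2.resize(r,None,fx=6,fy=6,interpolation=cv2.INTER_CUBIC); R=np.clip((R.astype(float)-140)*2.2,0,255); cv2.imwrite("pics/w1c.png",R)
E
```

```text
((47.005470275878906, 62.95341873168945), (38.83734130859375, 56.31562805175781), 78.0355224609375)
cap [0.47173465 0.09792484 0.118     ]
[0.46530514 0.09086235 0.134     ] 0.04622590761461972 43.69071322341149[ WARN:0@0.064] global loadsave.cpp:1063 imwrite_ Unsupported depth image for selected encoder is fallbacked to CV_8U.
```

View pics/w1c.png

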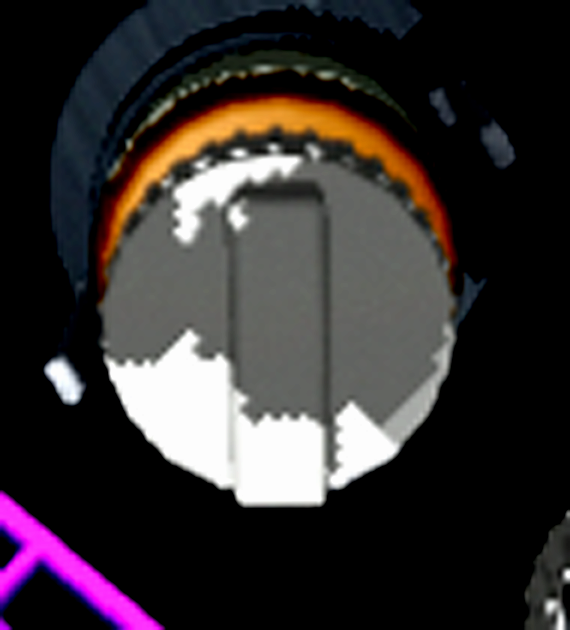

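>>> drive_tool:
  rows:
    - [[0, 0, 0], [0, 0, -3.5], 3.5]
    - [[0, 0, 0], [0, 0, -3.5], 3.5]
    - [[0, 0, 0], [0, 0, -2], 3.5]
    - [[0, 0, 0], [0, 0, -1], 3.5]
    - [[0, 0, 0], [0, 0, -0.8], 3.5]
    - [[0, 0, 0], [0, 0, 0], 3.5]

```text
clock: 2.65
position: [0.4671, 0.0902, 0.1344]
ee_rot: [-0.0, -0.368, 0.93, 0.0]
contact_force: [0.3, 0.5, 0.8]
width: 0.0348
gripper_force: 0.0
```

>>> drive_tool:
  rows:
    - [[0, 0, 0], [0, 0, 0], 1.2]
    - [[0, 0, 0], [0, 0, 0], 1.2]
    - [[0, 0, 0], [0, 0, 0], 1.2]
    - [[0, 0, 0], [0, 0, 0], 0.8]
    - [[0, 0, 0], [0, 0, 0], 0.8]
  force: 60

```text
clock: 3.28
position: [0.4676, 0.09, 0.1347]
ee_rot: [0.001, -0.368, 0.93, 0.0]
contact_force: [-0.4, 1.9, 4.5]
width: 0.0123
gripper_force: 61.7
```

>>> drive_tool:
  rows:
    - [[0, 0, 0], [0, 0, -0.3], 0.8]
    - [[0, 0, 0], [0, 0, -0.3], 0.8]
    - [[0, 0, 0], [0, 0, -0.3], 0.8]
    - [[0, 0, 0], [0, 0, -0.2], 0.8]
    - [[0, 0, 0], [0, 0, 0], 0.8]
    - [[0, 0, 0], [0, 0, 0], 0.8]

```text
clock: 4.03
position: [0.4676, 0.0901, 0.1244]
ee_rot: [0.001, -0.368, 0.93, 0.0]
contact_force: [-2.0, 1.1, 11.2]
width: 0.0119
gripper_force: 62.5
```

>>> drive_tool:
  rows:
    - [[0, 0, -0.095], [0, 0, 0], 0.8]
    - [[0, 0, -0.095], [0, 0, 0], 0.8]
    - [[0, 0, -0.095], [0, 0, 0], 0.8]
    - [[0, 0, -0.095], [0, 0, 0], 0.8]
    - [[0, 0, -0.095], [0, 0, 0], 0.8]
    - [[0, 0, -0.095], [0, 0, 0], 0.8]

```text
clock: 4.78
position: [0.4673, 0.0898, 0.1241]
ee_rot: [0.0, -0.091, 0.996, -0.0]
contact_force: [-1.9, 1.6, 8.8]
width: 0.012
gripper_force: 62.3
```

```bash
python3 -c "
from h import *
s=manip.get_state();print(s['position'],s['contact_force'],s['moment'],s['width'])"
```

```text
[0.46733055 0.08977079 0.12409124] [-1.86410439  1.63170426  8.83458513] [0.16319884 0.35361692 0.06511071] 0.011989550440601668
```

>>> drive_tool:
  rows:
    - [[0, 0, -0.095], [0, 0, -0.05], 0.8]
    - [[0, 0, -0.095], [0, 0, 0], 0.8]
    - [[0, 0, -0.095], [0, 0, 0], 0.8]
    - [[0, 0, -0.095], [0, 0, 0], 0.8]
    - [[0, 0, -0.095], [0, 0, 0], 0.8]
    - [[0, 0, -0.095], [0, 0, 0], 0.8]
    - [[0, 0, 0], [0, 0, 0], 0.8]
    - [[0, 0, 0], [0, 0, 0], 0.8]

```text
clock: 5.78
position: [0.4673, 0.0896, 0.1236]
ee_rot: [0.0, 0.192, 0.981, -0.0]
contact_force: [-2.2, 0.9, 9.2]
width: 0.0122
gripper_force: 62.3
```

```bash
python3 - <<'E'
from h import *; import cv2
s=manip.get_state();print(s['position'],s['ee_rot'],s['contact_force'],s['moment'],s['width'])
for n,(a,b,c,d) in dict(scene=(165,255,195,340),top=(170,240,190,300)).items():
    cv2.imwrite(f"pics/t_{n}.png",eyes.get_image(n)[a:b,c:d,::-1])
S=[cv2.resize(cv2.imread(f"pics/t_{n}.png"),(480,300),interpolation=cv2.INTER_CUBIC) for n in("scene","top")]
cv2.imwrite("pics/t.png",np.vstack(S))
E
```

```text
[0.46728716 0.08956362 0.12360767] [ 3.06859622e-04  1.91656092e-01  9.81462084e-01 -1.63358930e-04] [-2.22224911  0.94120774  9.23335301] [ 0.06539742  0.37400386 -0.03097119] 0.012239323538795078
```

View pics/t.png

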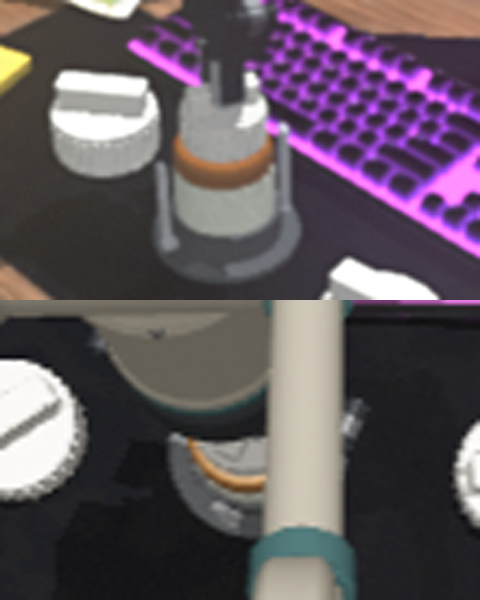

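>>> drive_tool:
  rows:
    - [[0, 0, 0], [0, 0, 0.2], 0.8]
    - [[0, 0, 0], [0, 0, 0.2], 0.8]
    - [[0, 0, 0], [0, 0, 0], 0.8]
    - [[0, 0, 0], [0, 0, 0], 3.5]
    - [[0, 0, 0], [0, 0, 0], 3.5]
    - [[0, 0, 0], [0, 0, 0], 3.5]

```text
clock: 6.62
position: [0.4669, 0.0896, 0.1264]
ee_rot: [-0.0, 0.192, 0.981, -0.0]
contact_force: [0.0, 0.1, 0.3]
width: 0.0352
gripper_force: 0.0
```

>>> drive_tool:
  rows:
    - [[0, 0, 0], [0, 0, 1], 3.5]
    - [[0, 0, 0], [0, 0, 2], 3.5]
    - [[0, 0, 0], [0, 0, 4], 3.5]
    - [[0, 0, 0], [0, 0, 4], 3.5]
    - [[0, 0, 0], [-3, 4, 3], 3.5]
    - [[0, 0, 0], [-3, 4, 1], 3.5]
    - [[0, 0, 0], [-3, 4, 0], 3.5]
    - [[0, 0, 0], [-3, 4, 0], 3.5]

```text
clock: 7.62
position: [0.3463, 0.2509, 0.2779]
ee_rot: [0.001, 0.192, 0.981, 0.001]
contact_force: [1.6, 0.8, -0.3]
width: 0.035
gripper_force: 0.0
```

>>> drive_tool:
  rows:
    - [[0, 0, 0], [-1, 5, 0], 3.5]
    - [[0, 0, 0], [-1, 5, 0], 3.5]
    - [[0, 0, 0], [-1, 5, 0], 3.5]
    - [[0, 0, 0], [-1, 5, 0], 3.5]
    - [[0, 0, 0], [0, 0, 0], 3.5]
    - [[0, 0, 0], [0, 0, 0], 3.5]

```text
clock: 8.38
position: [0.307, 0.4494, 0.2769]
ee_rot: [0.0, 0.191, 0.982, -0.0]
contact_force: [0.1, 0.5, 0.1]
width: 0.0349
gripper_force: 0.0
```

```bash
python3 - <<'E'
from h import *; import cv2
for n,(a,b,c,d) in dict(scene=(165,255,195,340),top=(170,240,190,300)).items():
    im=eyes.get_image(n)[:,:,::-1]; cv2.imwrite(f"pics/f_{n}.png",im[a:b,c:d])
S=[cv2.resize(cv2.imread(f"pics/f_{n}.png"),(465,296),interpolation=cv2.INTER_CUBIC) for n in("scene","top")]
cv2.imwrite("pics/f.png",np.vstack(S))
E
```

```text
(no output)
```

View pics/f.png

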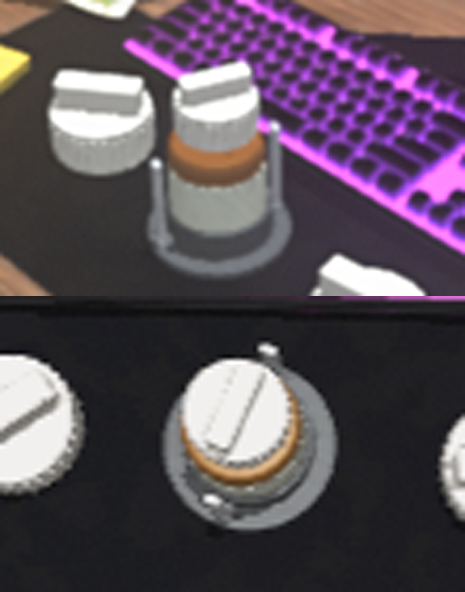

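The bar now lines up with the posts in both views: in the top crop the posts are at (213,505) and (268,350), and the bar runs from (222,450) to (255,370). I'll check its height against the start picture, using where the cap meets the amber.

```bash
python3 - <<'E'
from h import *; import cv2
a=cv2.imread("pics/scene0.png")[165:255,195:340].astype(np.float32); b=cv2.imread("pics/f_scene.png").astype(np.float32)
# cap lower rim / amber edge by columns: saturation crossing, subpixel
def edge(i):
    o=[]
    for x in range(58,76):
        p=i[25:55,x,2]-i[25:55,x,0]   # red minus blue rises at the amber
        k=np.argmax(p>50); o.append(25+k-1+(50-p[k-1])/(p[k]-p[k-1]))
    return np.array(o)
d=edge(b)-edge(a); print(np.round(d,1),np.median(d))
c=eyes.get_calibration("scene")
def proj(p):
    q=c["view"][:3,:3]@p+c["view"][:3,3]; return 215.455-421.521*q[1]/-q[2]
P=np.array([.45,.075,.09]); print("px per 5mm",proj(P-[0,0,.005])-proj(P), "11mm",proj(P-[0,0,.011])-proj(P))
E
```

```text
[1.8 1.8 1.6 1.5 1.7 1.7 1.7 1.8 1.8 1.8 1.9 1.9 1.9 1.9 1.9 2.  2.  2. ] 1.811016470193863
px per 5mm 1.9313980519019651 11mm 4.231326780798838
```

The cap sits about 4.7 mm lower than at the start, lined up and untouched by the arm, so it's locked. I'm handing the job in.

```bash
python3 -c "
from rig import job
print(job.sign_off())"
```

```text
the job is handed in; nothing more can be done
None
```

I pressed the cap down, turned it clockwise and released it. In the pictures it sits about 4.7 mm lower than at the start, with its bar about 3–4° off the line of the posts; the gripper is clear and the jar wasn't approached. The job is handed in, but no verdict came back.

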